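# Blank off the air coupler on the test block

### The job

Close the air coupler on the test block with the brass blanking plug: pull the blue sleeve back (down) until it stays back by itself, then push the plug gently straight into the mouth until it is fully home and the sleeve springs forward over it. Let go, leaving the plug locked in the coupler; never force the plug, and leave the wide steel plug and the other things on the bench where they are.

Things in the scene. Friction and masses are not known exactly. Their poses are not given: they have to be found in the camera images.
- coupler: Air coupler fixed upright on the bench: aluminium block 92 x 92 x 40 mm high, a steel tube (34 mm outside, bore 22.4 mm) on its centre up to 100 mm above the bench, a blue sleeve around the tube. Brass stubs stick out 16 mm from the block's sides along its y. Origin: centre of the block's underside; z up along the bore. Over 28 N between plug and coupler damages it.
- mouth (a point): Centre of the bore's open upper end, 100 mm above the bench. Three steel jaws close the bore while the sleeve is forward; no plug can enter. With the sleeve held back the nose pushes them aside lightly (3 N). Once a plug is home and the sleeve forward, they sit in its groove and lock it.
- valve_seat (a point): Nominal place, on the bore's axis 62 mm above the bench, where the plug's tip meets a sprung valve. Pushing it 4 to 4.5 mm down (force rising from 4 to about 10 N) trips the catch: the sleeve springs forward. A rigid seat follows about 1 mm deeper. All of this is really up to 8 mm higher or lower than shown, differing by coupler, and cannot be seen: feel for it.
- sleeve (a joint): Position of the blue sleeve, m: 0 fully forward (up), 0.014 fully back (down, end stop). A spring pushes it forward (5 N at 0, 12 N at 0.014); with the catch, pulling it back takes up to about 15 N. Pulled past about 0.0105 and let go, it stays back at about 0.0095 by itself until a plug pressed home trips it.
- sleeve_top (a point): Centre of the blue sleeve's upper rim; moves with the sleeve, 104 mm above the bench when forward. The sleeve is a plain cylinder 42 mm across and 42 mm tall with a flange 60 mm across, 6 mm thick, at its lower end (flange top 36 mm below this point). Grip it from above on the cylinder over the flange, or push down on the flange.
- plug: Brass blanking plug, 110 mm long, about 0.3 kg, nose down in one of the holder's holes, tip 6 mm above the bench. Origin: centre of the tip; z up along its axis. From the tip: nose 20 mm across (tapered over the first 7 mm; groove 9 to 33 mm up), collar 34 mm across from 60 to 66 mm, round grip 28 mm across from 66 to 110 mm. When home, its collar stays over 4 mm above the sleeve's rim.
- holder: Green holder block fixed to the bench, 76 x 160 x 66 mm high, with two holes 26 mm across at 38 mm either side of its centre along its y. Origin: centre of its underside, z up.
- wide_plug: Dark steel plug that stands in the other hole of the holder: nose 24 mm across (too wide for this coupler), collar 38 mm, grip 32 mm across, 92 mm long. Origin: nose tip, 10 mm above the bench. Leave it alone.
- carton: Cardboard carton 150 x 200 x 90 mm, loose. Leave it alone.
- board: Green circuit module 120 x 90 x 12 mm with parts on it, loose. Leave it alone.
- tape: Roll of brown tape, 100 mm across, 48 mm high, loose. Leave it alone.
- wrench: Steel wrench lying on the bench. Leave it alone.
- tote: Green open tote 150 x 110 x 70 mm with small stock in it, loose. Leave it alone.
- oil: White oil bottle, 60 mm across, 150 mm tall, with a red cap. Leave it alone.
Things that resemble listed ones, but are neither listed nor needed, are in the scene too. There is more than one size of the plug; the job needs the middle-sized.

How it is judged:
On the way, in this order (a step that is already met when the one before it is completed fails the run):
1. the sleeve has been pulled back and stays back by itself, with nothing holding it (value of joint sleeve above 0.008 m and contact force between each of the fingers, plug and coupler below 0.5 N), for 0.2 s.
2. the plug is home in the coupler and the sleeve has sprung forward (value of joint sleeve below 0.002 m and horizontal distance between plug and coupler below 0.003 m and z of plug in the frame of coupler below 0.07 m), for 0.2 s.
At the end, for the whole second after the job is handed in: The brass plug stands upright (within 0.15 rad) and at rest in the coupler's bore, its tip within 3 mm of the axis and less than 70 mm above the bench (below the jaws), and the sleeve is forward again (within 2 mm), so that the plug is locked (all of step 2 and angle between plug's own z axis and vertical below 0.15 rad and linear speed of plug below 0.02 m/s); the robot touches nothing.
It fails at once if the plug is forced: more than 28 N between the plug and the coupler (contact force between plug and coupler above 28 N).
It fails at once if the wide steel plug is moved by more than 15 mm (distance of wide_plug from where it was at the start of the episode above 0.015 m).
It fails at once if another thing on the bench is moved by more than 20 mm (distance of any of carton, board, tape, wrench, tote, oil from where it was at the start of the episode above 0.02 m).
It also fails if it takes over 70 s, if anything falls off the work surface, if the arm or the gripper's body presses on something with over 40 N, if the wrist force passes 120 N, or if a joint passes its speed limit or range.

### The arm

A 7-joint arm with a two-finger parallel gripper is mounted at the origin on the work surface. World frame = base frame: x ahead of the robot, y to its left, z up, the work surface at z = 0. Lengths are in m, angles in rad, forces in N, time in s.
With the tool pointing down it reaches from about 0.425 to 0.95 m from the base axis. Payload 4.7 kg.
Tool frame: the origin (TCP) lies midway between the tips of the shut fingers; the grasp point (between the pads) lies 19 mm behind it (bot.grip_depth is the distance from the TCP to the grasp point, in m); z points along the fingers, y is the direction in which the jaws open and shut (so a half turn about z gives the same grasp; the last joint's range is limited). The gripper opens to 87 mm and grips with 3 to 60 N. Pads are 19 mm wide; open, the fingers measure 117 mm over their backs; the gripper's body (75 mm by 190 mm) begins 51 mm behind the grasp point.
Start: joints at [-1.156, 0.469, -0.049, 1.532, 0.024, 1.141, -0.082], TCP at [0.29, 0.61, 0.223] pointing down, gripper open.
Joint ranges: [-2.59, 2.59], [-0.33, 1.99], [-1.39, 1.29], [0.1, 2.45], [-1.04, 4.18], [0.21, 1.99], [-2.66, 2.66]. Speed limits (rad/s): [2.57, 2.57, 3.14, 3.14, 3.14, 3.14, 3.14].

### API

Orientations are given as a 3x3 rotation matrix whose columns are the frame's x, y, z axes.
In Python, from cell import bot, capture gives the robot as it stands.
- The arm moves only by the shell command python3 -m creep 'ROWS' [OPENING] [FORCE]. ROWS is JSON, a list of rows, each an object of numbers: "x", "y", "z": the shift along the tool's x, y, z in cm; "twist": the turn about the tool's z in degrees. A call has 1 to 20 rows; each row shifts and turns the commanded pose from where the row before left it, along the tool's axes as they then stand; what a row does not reach is not made up. A row lasts 1/12 s, in which the tool goes at most 41.7 mm and 7.16 degrees, less where a joint would pass 70% of its speed; a pose out of reach is approached as far as the arm can. A call with a gripper value outside its range is refused whole. OPENING is the opening, from 0 (shut) to 1 (fully open), set as the call begins (- or left out, the last holds). The fingers move at their own pace and stop on an object; FORCE is the grip in N (left out, the last holds). Time passes only in rows, so rows that do not move let the fingers close. It gives the time, the measured TCP pose, the force and the opening at its end, in the units of the state.
- bot.get_state(): the state, without advancing time (a new reading comes with each control period).
- capture(name): name is "scene" or "top" or "wrist"; returns a dict with "color" (420x560x3 uint8, red, green, blue), "range_z" (420x560 float32, m along the optical axis (not along the pixel's ray), 0 where there is no reading), "fx", "fy", "cx", "cy" (pixels), "dist_coeffs" ([k1, k2, p1, p2, k3] as OpenCV has them; the pictures are not rectified), "extrinsics" (4x4, takes a point from camera to world coordinates). Camera axes: x right, y down, z forward; pixel columns grow to the right and rows downward; lengths in m; the calibration is good to about 2 mm. A picture is of the moment at which its call begins.
- bot.finish_job(): hands the job in, once; it reports no verdict.
The state is a dict: "time_s": time; "joint_pos": joint angles; "joint_vel": joint speeds; "joint_torque": joint torques, N m; "eef_pos": TCP position; "tcp_rot": TCP orientation; "force": force on the tool from outside, world axes, zero at the start; "moment": the same for the moment, N m; "opening": finger opening in m.
Only numpy, scipy, OpenCV 4.12 (cv2) and the standard library are available. Lean on these libraries where they do the work, as an engineer would, in place of code of your own. Each camera call takes 0.05 s, during which the arm holds its last target.

## Working session

There is one attempt and no reset: what is moved stays moved. The work goes in short steps, Python scripts to look and compute and a shell command to move; the robot and the scene stay as the last step left them, time stands still between calls to the robot, and variables do not carry over. Pictures are saved under pics/ and viewed, and the job is handed in when it is done.

```bash
ls; mkdir -p pics
python3 - <<'E'
from cell import bot, capture
import cv2,pickle
s=bot.get_state()
for k in s: print(k,s[k])
for n in ["scene","top"]:
    c=capture(n); pickle.dump(c,open(f'pics/{n}0.pkl','wb'))
    cv2.imwrite(f'pics/{n}0.png',cv2.resize(c['color'][:,:,::-1],(800,600)))
    print(n,c['fx'],c['cx'],c['dist_coeffs'],c['extrinsics'])
E
```

```text
pics
time_s 0.0
joint_pos [-1.15590184  0.46950336 -0.04858318  1.53371234  0.02409069  1.14100407
 -0.08230796]
joint_vel [-0.00178057 -0.00172294 -0.00064001  0.00148525  0.00052532 -0.00115436
 -0.00104343]
joint_torque [-5.95113079e-05 -5.07961357e+01 -8.03462556e-02 -2.36154592e+01
 -6.12132833e-02  3.78824619e-02  1.77893494e-04]
eef_pos [0.28955629 0.60905927 0.22144987]
tcp_rot [[-9.03133123e-01  4.29359877e-01 -8.10611422e-04]
 [ 4.29360637e-01  9.03131182e-01 -1.87405235e-03]
 [-7.25544355e-05 -2.04056339e-03 -9.99997915e-01]]
force [0.26027337 0.19046039 0.5152957 ]
moment [-0.01116925 -0.0021568  -0.00600608]
opening 0.08735380375216502
scene 513.4900457004384 286.73800417524484 [-0.00394015  0.          0.          0.          0.        ] [[-0.79431079  0.34496793 -0.50006749  1.18699938]
 [ 0.60748272  0.4429892  -0.65933703  0.86551383]
 [-0.00592563 -0.82750087 -0.56143316  0.83552987]
 [ 0.          0.          0.          1.        ]]
top 467.0250367484978 286.9080276699873 [-0.08465081  0.          0.          0.          0.        ] [[-0.01161564 -0.99003545  0.1403385   0.39491464]
 [-0.99989947  0.01035892 -0.00968213  0.0192544 ]
 [ 0.00813189 -0.14043685 -0.99005624  1.25067965]
 [ 0.          0.          0.          1.        ]]
```

View pics/scene0.png

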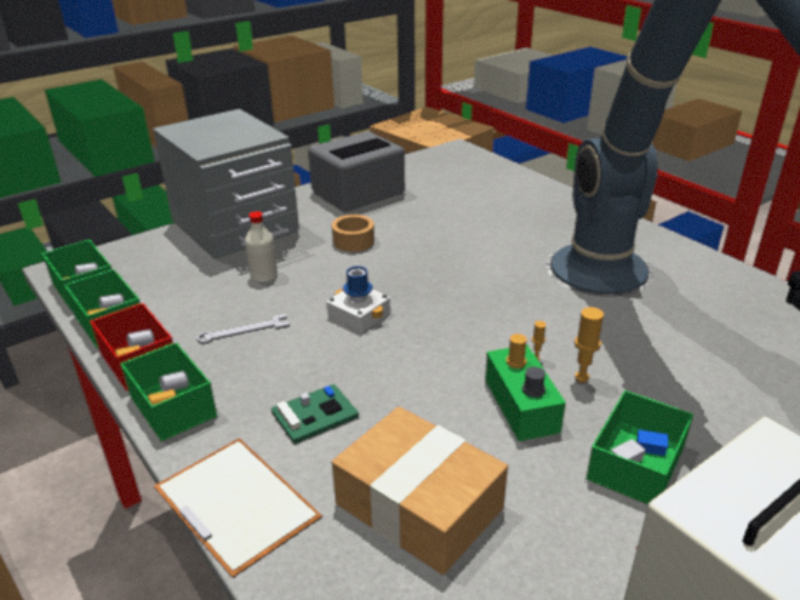

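View pics/top0.png

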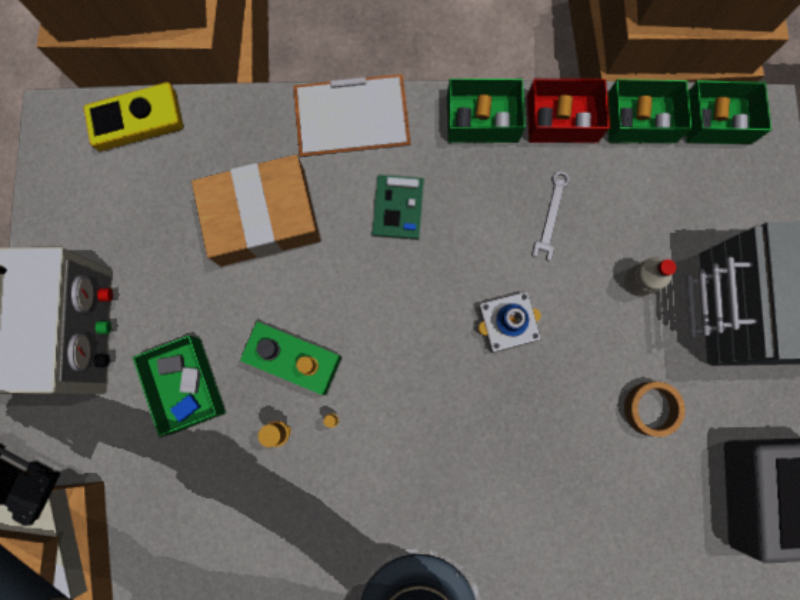

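The scene view shows three brass plugs. In the 800x600 pictures they are the large loose one (scene 590,340; top 272,434), the small loose one (scene 540,338; top 330,420), and the middle one in the green holder (scene 517,350; top 306,364). The holder one fits the description. The coupler is at top (514,318). Next I'll confirm with a crop and measure.

```bash
cat > h.py <<'E'
import numpy as np, cv2
def cloud(c):
    h,w=c['range_z'].shape
    K=np.array([[c['fx'],0,c['cx']],[0,c['fy'],c['cy']],[0,0,1]])
    u,v=np.meshgrid(np.arange(w),np.arange(h))
    p=cv2.undistortPoints(np.stack([u,v],-1).reshape(-1,1,2).astype(np.float64),K,np.array(c['dist_coeffs'])).reshape(h,w,2)
    z=c['range_z'].astype(float)
    P=np.dstack([p[...,0]*z,p[...,1]*z,z])
    E=np.array(c['extrinsics'])
    W=P@E[:3,:3].T+E[:3,3]
    W[z==0]=np.nan
    return W
def circ(xy):
    A=np.c_[2*xy,np.ones(len(xy))]; b=(xy**2).sum(1)
    s=np.linalg.lstsq(A,b,rcond=None)[0]
    return s[:2],np.sqrt(s[2]+s[0]**2+s[1]**2)
E
python3 - <<'E'
import pickle,numpy as np,cv2
from h import *
for n,boxes in [('top',{'coup':(320,190,395,255),'hold':(165,220,242,280)}),('scene',{'coup':(225,180,280,235),'hold':(335,210,430,310)})]:
    c=pickle.load(open(f'pics/{n}0.pkl','rb'));W=cloud(c)
    for k,(a,b,d,e) in boxes.items():
        w=W[b:e,a:d].reshape(-1,3);col=c['color'][b:e,a:d].reshape(-1,3).astype(int)
        ok=~np.isnan(w[:,0]);w=w[ok];col=col[ok]
        print(n,k,'bench z',np.median(w[np.abs(w[:,2])<.012,2]))
        hist=np.histogram(w[:,2],np.arange(0,.15,.005));print([(round(x,3),int(y)) for x,y in zip(hist[1],hist[0]) if y>3])
        if k=='coup':
            for lo,hi in [(.035,.046),(.096,.11)]:
                m=(w[:,2]>lo)&(w[:,2]<hi);q=w[m]
                print(lo,q.mean(0),q.min(0),q.max(0),cv2.minAreaRect(q[:,:2].astype(np.float32)*1000))
        else:
            m=(w[:,2]>.055)&(w[:,2]<.072)&(col[:,1]>col[:,0]+30);q=w[m]
            print(q.mean(0),cv2.minAreaRect(q[:,:2].astype(np.float32)*1000))
            m=(w[:,2]>.105);q=w[m];print('plugtop',q.mean(0),len(q),np.c_[q.min(0),q.max(0)],circ(q[:,:2]))
            m=(w[:,2]>.08)&(col[:,0]<col[:,2]+30);q=w[m];print('dark',q.mean(0),len(q))
        im=cv2.resize(c['color'][b:e,a:d,::-1],None,fx=6,fy=6,interpolation=cv2.INTER_CUBIC);cv2.imwrite(f'pics/c_{n}_{k}.png',im)
E
```

```text
top coup bench z 0.00011464731664700967
[(np.float64(0.0), 1709), (np.float64(0.005), 106), (np.float64(0.01), 11), (np.float64(0.015), 8), (np.float64(0.02), 12), (np.float64(0.025), 7), (np.float64(0.03), 52), (np.float64(0.035), 446), (np.float64(0.04), 370), (np.float64(0.045), 26), (np.float64(0.05), 8), (np.float64(0.055), 14), (np.float64(0.06), 19), (np.float64(0.065), 121), (np.float64(0.07), 43), (np.float64(0.075), 15), (np.float64(0.08), 9), (np.float64(0.085), 14), (np.float64(0.09), 13), (np.float64(0.095), 63), (np.float64(0.1), 80), (np.float64(0.105), 17)]
0.035 [ 0.52374865 -0.17119704  0.03986767] [ 0.47224495 -0.23224181  0.0350493 ] [ 0.57976757 -0.11740397  0.04592543] ((525.9049072265625, -174.52752685546875), (92.10267639160156, 118.84747314453125), 13.93653678894043)
0.096 [ 0.52547896 -0.174289    0.10142304] [ 0.50536002 -0.19341182  0.09614297] [ 0.54510871 -0.15344124  0.10848199] ((525.1802368164062, -173.3197021484375), (39.751766204833984, 39.647552490234375), 87.61077117919922)
top hold bench z -5.1439728869118184e-05
[(np.float64(0.0), 1243), (np.flo
[... 2358 characters left out ...]
0.075), 72), (np.float64(0.08), 93), (np.float64(0.085), 109), (np.float64(0.09), 71), (np.float64(0.095), 78), (np.float64(0.1), 138), (np.float64(0.105), 46), (np.float64(0.11), 61), (np.float64(0.115), 77), (np.float64(0.12), 31), (np.float64(0.125), 24), (np.float64(0.13), 25), (np.float64(0.135), 30), (np.float64(0.14), 50)]
[0.47442237 0.24547069 0.06467607] ((467.20098876953125, 269.039306640625), (266.732666015625, 121.66301727294922), 85.71053314208984)
plugtop [0.366698   0.23291304 0.12748793] 428 [[0.31369543 0.48032653]
 [0.17414757 0.26075022]
 [0.10507326 0.14955889]] (array([0.39702777, 0.22580237]), np.float64(0.06404514669113887))
dark [0.47184943 0.256574   0.09724182] 222
```

Run:
```python
import cv2,numpy as np
a=cv2.imread('pics/scene0.png')[290:450,470:630];cv2.imwrite('pics/crop1.png',cv2.resize(a,(600,600),interpolation=cv2.INTER_CUBIC))
```

```text
(no output)
```

View pics/crop1.png

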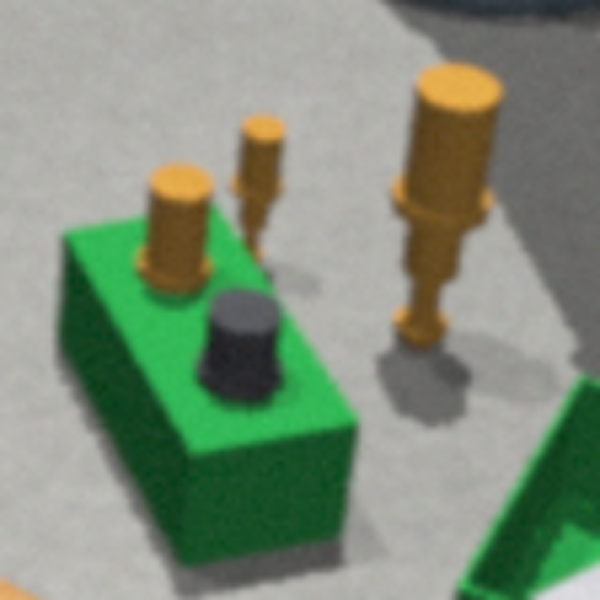

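The holder plug is clearly the middle size of the three, standing next to the dark wide plug, so it's the target. I'll turn the jaws to lie across the holder (twist of about +87°), then go above the coupler.

```bash
python3 -m creep '[{"twist":6.7},{"twist":6.7},{"twist":6.7},{"twist":6.7},{"twist":6.7},{"twist":6.7},{"twist":6.7},{"twist":6.7},{"twist":6.7},{"twist":6.7},{"twist":6.7},{"twist":6.7},{"twist":6.7},{}]' 1
cat >> h.py <<'E'
def go(t):
    from cell import bot
    s=bot.get_state();R=np.array(s['tcp_rot']);p=np.array(s['eef_pos'])
    print('t',s['time_s'],'pos',p.round(4),'F',np.round(s['force'],2),'op',round(s['opening'],4),'q',np.round(s['joint_pos'],2))
    print('yaw y',np.degrees(np.arctan2(R[1,1],R[0,1])),'tilt',R[:,2].round(4),'cm:',(R.T@(np.array(t)-p)*100).round(2))
E
python3 -c "
from h import *
go([0.526,-0.174,0.221])"
```

```text
t 0.1 pos [0.2896 0.6091 0.2216] F [-0.62  0.56 -0.35] op 0.0872 q [-1.16  0.47 -0.05  1.53  0.02  1.14 -0.08]
yaw y 64.57289597514064 tilt [-7.0e-04 -1.6e-03 -1.0e+00] cm: [-54.97 -60.58   0.17]$[0]: bad value
```

Run:
```python
import pickle,numpy as np
from h import *
c=pickle.load(open('pics/top0.pkl','rb'));W=cloud(c)
for k,(x,y) in dict(big=(272,434),small=(330,420),plug=(306,364),wide=(266,348),mouth=(514,318)).items():
    u,v=int(x*.7),int(y*.7);w=W[v-8:v+9,u-8:u+9].reshape(-1,3);zt=np.nanpercentile(w[:,2],95)
    q=w[w[:,2]>zt-.012];print(k,np.median(q,0).round(4),len(q))
```

```text
big [0.3304 0.2402 0.1465] 184
small [0.3494 0.1486 0.0822] 57
plug [0.4468 0.1882 0.1163] 108
wide [0.4762 0.2583 0.1017] 136
mouth [ 0.5251 -0.1722  0.1004] 157
```

```bash
python3 -m creep '[{"x":0,"y":0,"z":0,"twist":6.7},{"x":0,"y":0,"z":0,"twist":6.7},{"x":0,"y":0,"z":0,"twist":6.7},{"x":0,"y":0,"z":0,"twist":6.7},{"x":0,"y":0,"z":0,"twist":6.7},{"x":0,"y":0,"z":0,"twist":6.7},{"x":0,"y":0,"z":0,"twist":6.7},{"x":0,"y":0,"z":0,"twist":6.7},{"x":0,"y":0,"z":0,"twist":6.7},{"x":0,"y":0,"z":0,"twist":6.7},{"x":0,"y":0,"z":0,"twist":6.7},{"x":0,"y":0,"z":0,"twist":6.7},{"x":0,"y":0,"z":0,"twist":6.7},{"x":0,"y":0,"z":0,"twist":0}]' 1
python3 -c "
from h import *
go([0.526,-0.174,0.221])"
```

```text
time_s: 1.27
eef_pos: [0.2896, 0.6094, 0.2219]
tcp_rot: [[0.385, 0.923, -0.0], [0.923, -0.385, -0.001], [-0.001, 0.0, -1.0]]
force: [-0.6, -0.2, -0.0]
opening: 0.0868
t 1.2667 pos [0.2896 0.6094 0.2219] F [-0.58 -0.2  -0.01] op 0.0868 q [-1.39  0.48  0.28  1.55 -0.14  1.14 -1.47]
yaw y -22.63515446112858 tilt [-0.     -0.0012 -1.    ] cm: [-63.2   51.97   0.19]
```

```bash
python3 -m creep '[{"x":-3,"y":2.47},{"x":-3,"y":2.47},{"x":-3,"y":2.47},{"x":-3,"y":2.47},{"x":-3,"y":2.47},{"x":-3,"y":2.47},{"x":-3,"y":2.47},{"x":-3,"y":2.47},{"x":-3,"y":2.47},{"x":-3,"y":2.47},{"x":-3,"y":2.47},{"x":-3,"y":2.47},{"x":-3,"y":2.47},{"x":-3,"y":2.47},{"x":-3,"y":2.47},{"x":-3,"y":2.47},{"x":-3,"y":2.47},{"x":-3,"y":2.47},{"x":-3,"y":2.47},{"x":0}]' 1
python3 - <<'E'
from h import *
go([0.526,-0.174,0.221])
from cell import capture
import pickle
c=capture('wrist');pickle.dump(c,open('pics/w1.pkl','wb'))
cv2.imwrite('pics/w1.png',c['color'][:,:,::-1])
W=cloud(c);w=W.reshape(-1,3);w=w[~np.isnan(w[:,0])]
print(np.array(c['extrinsics']))
q=w[(np.abs(w[:,0]-.526)<.05)&(np.abs(w[:,1]+.174)<.05)]
for lo,hi in [(.035,.045),(.062,.072),(.098,.108)]:
    m=q[(q[:,2]>lo)&(q[:,2]<hi)];print(lo,len(m),np.median(m[:,2]) if len(m) else '',cv2.minAreaRect(m[:,:2].astype(np.float32)*1000) if len(m) else '')
E
```

```text
t 1.2667 pos [0.2896 0.6094 0.2219] F [-0.58 -0.2  -0.01] op 0.0868 q [-1.39  0.48  0.28  1.55 -0.14  1.14 -1.47]
yaw y -22.63515446112858 tilt [-0.     -0.0012 -1.    ] cm: [-63.2   51.97   0.19]
[[ 9.23378085e-01 -3.68358636e-01 -1.08096377e-01  3.18974888e-01]
 [-3.83891796e-01 -8.86004708e-01 -2.60043740e-01  6.80918620e-01]
 [ 1.54581102e-05  2.81616003e-01 -9.59527189e-01  3.84330824e-01]
 [ 0.00000000e+00  0.00000000e+00  0.00000000e+00  1.00000000e+00]]
0.035 0  
0.062 0  
0.098 0  $[0]: bad value
```

```bash
python3 -m creep '[{"x":-3.1,"y":2.55,"z":0,"twist":0},{"x":-3.1,"y":2.55,"z":0,"twist":0},{"x":-3.1,"y":2.55,"z":0,"twist":0},{"x":-3.1,"y":2.55,"z":0,"twist":0},{"x":-3.1,"y":2.55,"z":0,"twist":0},{"x":-3.1,"y":2.55,"z":0,"twist":0},{"x":-3.1,"y":2.55,"z":0,"twist":0},{"x":-3.1,"y":2.55,"z":0,"twist":0},{"x":-3.1,"y":2.55,"z":0,"twist":0},{"x":-3.1,"y":2.55,"z":0,"twist":0},{"x":-3.1,"y":2.55,"z":0,"twist":0},{"x":-3.1,"y":2.55,"z":0,"twist":0},{"x":-3.1,"y":2.55,"z":0,"twist":0},{"x":-3.1,"y":2.55,"z":0,"twist":0},{"x":-3.1,"y":2.55,"z":0,"twist":0},{"x":-3.1,"y":2.55,"z":0,"twist":0},{"x":-3.1,"y":2.55,"z":0,"twist":0},{"x":0,"y":0,"z":0,"twist":0},{"x":0,"y":0,"z":0,"twist":0}]' 1
cat > look.py <<'E'
import sys,pickle
from h import *
from cell import capture
n=sys.argv[1];cx,cy=map(float,sys.argv[2:4])
c=capture('wrist');pickle.dump(c,open(f'pics/{n}.pkl','wb'))
cv2.imwrite(f'pics/{n}.png',c['color'][:,:,::-1])
W=cloud(c);w=W.reshape(-1,3);w=w[~np.isnan(w[:,0])]
q=w[(np.abs(w[:,0]-cx)<.05)&(np.abs(w[:,1]-cy)<.05)]
for b in sys.argv[4:]:
    lo,hi=map(float,b.split(','))
    m=q[(q[:,2]>lo)&(q[:,2]<hi)]
    if len(m)<5: print(lo,len(m));continue
    hull=cv2.convexHull(m[:,:2].astype(np.float32)).reshape(-1,2)
    print(lo,len(m),np.median(m[:,2]),cv2.minAreaRect(m[:,:2].astype(np.float32)*1000),cv2.minEnclosingCircle(hull*1000))
E
python3 look.py w2 .526 -.174 .035,.045 .062,.072 .099,.11
python3 -c "
from h import *
go([0.526,-0.174,0.221])"
```

```text
time_s: 2.9
eef_pos: [0.4884, -0.0458, 0.2226]
tcp_rot: [[0.386, 0.922, 0.0], [0.922, -0.386, -0.001], [-0.001, 0.0, -1.0]]
force: [-0.6, -0.6, 0.1]
opening: 0.0868
0.035 2084 0.04046161475935839 ((507.9263610839844, -159.17276000976562), (119.79512023925781, 72.01299285888672), 49.22661209106445) ((525.7859497070312, -174.57432556152344), 60.179203033447266)
0.062 350 0.06837482693440394 ((519.6895751953125, -152.4419708251953), (38.272972106933594, 13.333476066589355), 12.90700912475586) ((519.9381103515625, -153.526611328125), 19.141868591308594)
0.099 295 0.1016746734858861 ((517.4601440429688, -186.24237060546875), (12.859880447387695, 33.1370735168457), 62.61969757080078) ((519.0465087890625, -183.0003204345703), 16.725994110107422)
t 2.95 pos [ 0.4881 -0.0436  0.2223] F [-1.08 -0.19 -0.13] op 0.087 q [-0.59  0.18  0.68  1.99 -0.14  1.01 -0.24]
yaw y -22.513533047407158 tilt [-6.e-04  3.e-04 -1.e+00] cm: [-10.6    8.5    0.13]
```

```bash
python3 -m creep '[{"x":-2.6,"y":2.8,"z":0,"twist":0},{"x":-2.6,"y":2.8,"z":0,"twist":0},{"x":-2.6,"y":2.8,"z":0,"twist":0},{"x":0,"y":0,"z":0,"twist":0},{"x":0,"y":0,"z":0,"twist":0}]' 1
python3 look.py w3 .526 -.174 .035,.045 .062,.072 .099,.11
python3 -c "
from h import *
go([0.526,-0.174,0.221])"
```

```text
time_s: 3.37
eef_pos: [0.5362, -0.1476, 0.2221]
tcp_rot: [[0.383, 0.924, -0.001], [0.924, -0.383, -0.0], [-0.001, -0.001, -1.0]]
force: [-1.1, 0.4, -0.2]
opening: 0.0871
0.035 3900 0.0403996138280511 ((525.1942138671875, -173.8755645751953), (92.52549743652344, 107.41439819335938), 14.076322555541992) ((526.3534545898438, -174.5130157470703), 60.419708251953125)
0.062 979 0.06841589947380172 ((528.3695068359375, -169.038818359375), (47.6252326965332, 58.99208068847656), 68.79328155517578) ((525.6314697265625, -174.65802001953125), 30.04213523864746)
0.099 1051 0.10132754545906175 ((525.712646484375, -174.55641174316406), (41.14227294921875, 40.87480163574219), 70.67117309570312) ((525.8287963867188, -174.57821655273438), 20.944854736328125)
t 3.4167 pos [ 0.5359 -0.1458  0.2219] F [ 0.16  0.45 -0.25] op 0.0874 q [-0.37  0.32  0.71  1.85 -0.24  1.06  0.04]
yaw y -22.381121440214223 tilt [-0.0015  0.0012 -1.    ] cm: [-2.99  0.16  0.09]
```

View pics/w3.png

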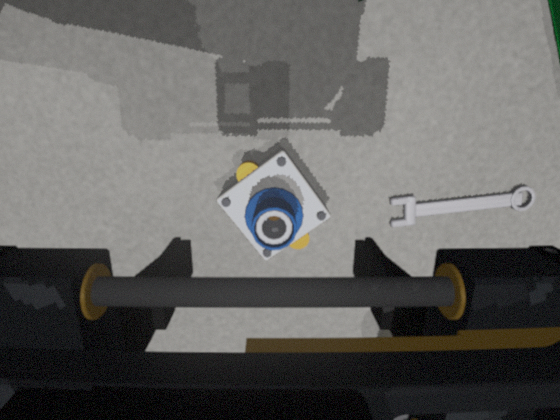

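```bash
python3 -c "
from h import *
go([0.5258,-0.1746,0.1])"; python3 -m creep '[{"x":-1.5,"y":0.1,"z":0,"twist":0},{"x":-1.5,"y":0.1,"z":0,"twist":0},{"x":0,"y":0,"z":3,"twist":0},{"x":0,"y":0,"z":3,"twist":0},{"x":0,"y":0,"z":3,"twist":0},{"x":0,"y":0,"z":2,"twist":0},{"x":0,"y":0,"z":0,"twist":0},{"x":0,"y":0,"z":0,"twist":0},{"x":0,"y":0,"z":0,"twist":0}]' 1
python3 -c "
from h import *
go([0.5258,-0.1746,0.073])"
```

```text
t 3.4167 pos [ 0.5359 -0.1458  0.2219] F [ 0.16  0.45 -0.25] op 0.0874 q [-0.37  0.32  0.71  1.85 -0.24  1.06  0.04]
yaw y -22.381121440214223 tilt [-0.0015  0.0012 -1.    ] cm: [-3.06  0.19 12.19]
time_s: 4.17
eef_pos: [0.5274, -0.1747, 0.1138]
tcp_rot: [[0.381, 0.925, 0.002], [0.925, -0.381, 0.0], [0.001, 0.002, -1.0]]
force: [0.9, 0.1, -0.2]
opening: 0.087
t 4.1667 pos [ 0.5274 -0.1747  0.1138] F [ 0.91  0.07 -0.2 ] op 0.087 q [-0.25  0.46  0.65  1.96 -0.37  0.84  0.21]
yaw y -22.37999270778745 tilt [ 2.e-03  4.e-04 -1.e+00] cm: [-0.06 -0.16  4.08]
```

```bash
python3 -m creep '[{"x":-0.05,"y":-0.15,"z":2,"twist":0},{"x":0,"y":0,"z":1.5,"twist":0},{"x":0,"y":0,"z":0.6,"twist":0},{"x":0,"y":0,"z":0,"twist":0},{"x":0,"y":0,"z":0,"twist":0},{"x":0,"y":0,"z":0,"twist":0}]' 1
python3 -c "
from h import *
go([0.5258,-0.1746,0.073])"
python3 -m creep '[{"x":0,"y":0,"z":0,"twist":0},{"x":0,"y":0,"z":0,"twist":0},{"x":0,"y":0,"z":0,"twist":0},{"x":0,"y":0,"z":0,"twist":0},{"x":0,"y":0,"z":0,"twist":0},{"x":0,"y":0,"z":0,"twist":0}]' 0 25
```

```text
time_s: 4.67
eef_pos: [0.5259, -0.176, 0.0729]
tcp_rot: [[0.383, 0.924, 0.002], [0.924, -0.383, -0.0], [0.001, 0.002, -1.0]]
force: [-0.4, 0.1, -0.7]
opening: 0.0869
t 4.6667 pos [ 0.5259 -0.176   0.0729] F [-0.42  0.06 -0.71] op 0.0869 q [-0.21  0.51  0.61  1.99 -0.42  0.76  0.25]
yaw y -22.507888867769697 tilt [ 2.5e-03 -3.0e-04 -1.0e+00] cm: [ 0.13 -0.06 -0.01]
time_s: 5.17
eef_pos: [0.5248, -0.1758, 0.0715]
tcp_rot: [[0.383, 0.924, 0.0], [0.924, -0.383, 0.0], [0.0, -0.0, -1.0]]
force: [-0.2, -0.4, 0.3]
opening: 0.055
```

Still closing (opening 55 mm, heading for 42).

```bash
python3 -m creep '[{"x":0,"y":0,"z":0,"twist":0},{"x":0,"y":0,"z":0,"twist":0},{"x":0,"y":0,"z":0,"twist":0},{"x":0,"y":0,"z":0,"twist":0},{"x":0,"y":0,"z":0,"twist":0}]'
python3 -m creep '[{"x":0,"y":0,"z":0.2,"twist":0},{"x":0,"y":0,"z":0.2,"twist":0},{"x":0,"y":0,"z":0.2,"twist":0},{"x":0,"y":0,"z":0,"twist":0}]'
```

```text
time_s: 5.58
eef_pos: [0.5254, -0.1761, 0.0715]
tcp_rot: [[0.383, 0.924, 0.001], [0.924, -0.383, -0.001], [-0.0, 0.001, -1.0]]
force: [3.5, -2.2, -3.1]
opening: 0.0413
time_s: 5.92
eef_pos: [0.5254, -0.1761, 0.0665]
tcp_rot: [[0.383, 0.924, 0.001], [0.924, -0.383, 0.0], [0.001, 0.001, -1.0]]
force: [0.1, 0.4, 9.0]
opening: 0.0412
```

```bash
python3 -m creep '[{"x":0,"y":0,"z":0.2,"twist":0},{"x":0,"y":0,"z":0.2,"twist":0},{"x":0,"y":0,"z":0.2,"twist":0},{"x":0,"y":0,"z":0.1,"twist":0},{"x":0,"y":0,"z":0,"twist":0},{"x":0,"y":0,"z":0,"twist":0}]'
```

```text
time_s: 6.42
eef_pos: [0.5255, -0.1761, 0.0597]
tcp_rot: [[0.383, 0.924, 0.001], [0.924, -0.383, 0.0], [0.001, 0.001, -1.0]]
force: [-0.1, -0.1, 9.7]
opening: 0.0408
```

```bash
python3 -m creep '[{"x":0,"y":0,"z":0.1,"twist":0},{"x":0,"y":0,"z":0.05,"twist":0},{"x":0,"y":0,"z":0,"twist":0},{"x":0,"y":0,"z":0,"twist":0}]'
```

```text
time_s: 6.75
eef_pos: [0.5255, -0.1761, 0.0584]
tcp_rot: [[0.383, 0.924, 0.001], [0.924, -0.383, 0.001], [0.001, 0.001, -1.0]]
force: [0.5, 0.5, 10.1]
opening: 0.0406
```

```bash
python3 -m creep '[{"x":0,"y":0,"z":0,"twist":0},{"x":0,"y":0,"z":0,"twist":0},{"x":0,"y":0,"z":0,"twist":0},{"x":0,"y":0,"z":0,"twist":0},{"x":0,"y":0,"z":0,"twist":0},{"x":0,"y":0,"z":0,"twist":0}]' 1
python3 -m creep '[{"x":0,"y":0,"z":0,"twist":0},{"x":0,"y":0,"z":-1,"twist":0},{"x":0,"y":0,"z":-3,"twist":0},{"x":0,"y":0,"z":-3,"twist":0},{"x":0,"y":0,"z":-3,"twist":0},{"x":0,"y":0,"z":-3,"twist":0},{"x":0,"y":0,"z":-3,"twist":0},{"x":3,"y":0,"z":0,"twist":0},{"x":0,"y":0,"z":0,"twist":0},{"x":0,"y":0,"z":0,"twist":0}]' 1
python3 look.py w4 .526 -.174 .035,.045 .05,.065 .086,.093 .096,.108
python3 -c "
from h import *
go([0.447,0.1885,0.2])"
```

```text
time_s: 7.25
eef_pos: [0.5241, -0.1755, 0.0569]
tcp_rot: [[0.383, 0.924, -0.001], [0.924, -0.383, 0.001], [0.0, -0.002, -1.0]]
force: [-0.6, 0.2, -0.1]
opening: 0.0726
time_s: 8.08
eef_pos: [0.5364, -0.146, 0.2172]
tcp_rot: [[0.38, 0.925, -0.0], [0.925, -0.38, 0.001], [0.001, -0.001, -1.0]]
force: [0.4, 0.3, -0.8]
opening: 0.0872
0.035 4122 0.04043421161599717 ((525.602783203125, -174.23419189453125), (91.98529052734375, 107.34674835205078), 13.909306526184082) ((526.1822509765625, -174.57098388671875), 60.41823959350586)
0.05 1044 0.058785670389992134 ((527.986083984375, -169.05859375), (47.52815246582031, 58.88288116455078), 66.11083221435547) ((525.919921875, -174.46495056152344), 29.774169921875)
0.086 201 0.09027719434795023 ((527.1683349609375, -169.955810546875), (38.43598175048828, 32.35554122924805), 0.6614034175872803) ((525.9312744140625, -174.3599395751953), 20.854339599609375)
0.096 651 0.10009746337938263 ((526.8739624023438, -173.68350219726562), (36.860015869140625, 37.03870391845703), 45.314247131347656) ((525.689453125, -173.85836791992188), 20.066791534423828)
t 8.1333 pos [ 0.5357 -0.1473  0.2167] F [ 0.44 -0.43  0.12] op 0.0866 q [-0.38  0.33  0.72  1.86 -0.25  1.05  0.05]
yaw y -22.429254100295736 tilt [-1.5e-03  5.0e-04 -1.0e+00] cm: [ 27.66 -21.01   1.7 ]
```

View pics/w4.png

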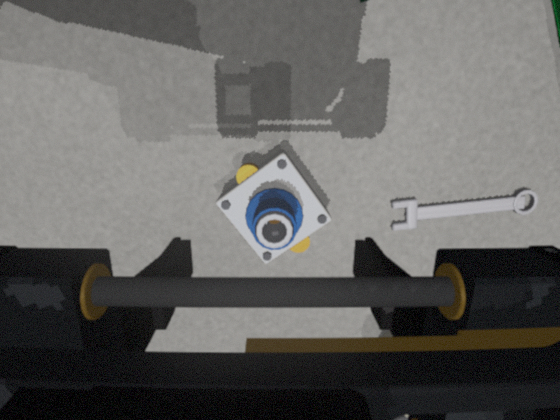

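The sleeve is latched: its flange top is at 58.8 mm, down from 68.4 mm. The steel tube shows at (275,232). Now to the plug.

```bash
python3 -m creep '[{"x":3.07,"y":-2.1,"z":0,"twist":0},{"x":3.07,"y":-2.1,"z":0,"twist":0},{"x":3.07,"y":-2.1,"z":0,"twist":0},{"x":3.07,"y":-2.1,"z":0,"twist":0},{"x":3.07,"y":-2.1,"z":0,"twist":0},{"x":3.07,"y":-2.1,"z":0,"twist":0},{"x":3.07,"y":-2.1,"z":0,"twist":0},{"x":3.07,"y":-2.1,"z":0,"twist":0},{"x":3.07,"y":-2.1,"z":0,"twist":0},{"x":3.07,"y":-2.1,"z":0,"twist":0},{"x":0,"y":0,"z":0,"twist":0},{"x":0,"y":0,"z":0,"twist":0},{"x":0,"y":0,"z":0,"twist":0}]' 1
python3 look.py w5 .437 .174 .06,.068 .112,.122
python3 -c "
from h import *
go([0.447,0.1885,0.2])"
```

```text
time_s: 9.22
eef_pos: [0.4597, 0.2144, 0.2164]
tcp_rot: [[0.384, 0.923, -0.001], [0.923, -0.384, -0.002], [-0.002, -0.0, -1.0]]
force: [0.1, -0.5, 1.1]
opening: 0.0871
0.06 3951 0.06647377110942149 ((448.00164794921875, 191.75502014160156), (88.33088684082031, 76.35659790039062), 67.63385009765625) ((446.1996154785156, 187.29090881347656), 54.326438903808594)
0.112 813 0.11640441120982326 ((447.0593566894531, 189.96580505371094), (27.40300178527832, 27.422840118408203), 70.16239166259766) ((447.1842041015625, 189.97972106933594), 14.187166213989258)
t 9.2667 pos [0.4601 0.2138 0.2166] F [-0.46 -0.04  0.57] op 0.0871 q [-1.    0.22  0.57  1.96 -0.13  1.01 -0.77]
yaw y -22.68519350728524 tilt [-8.0e-04 -1.4e-03 -1.0e+00] cm: [-2.84 -0.23  1.67]
```

View pics/w5.png

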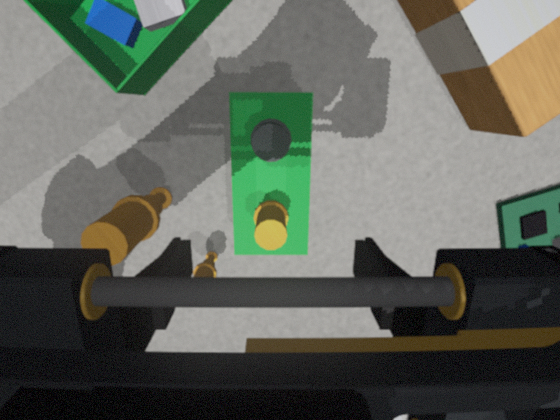

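```bash
python3 -c "
from h import *
go([0.4472,0.190,0.081])"
python3 -m creep '[{"x":-1.35,"y":-0.15,"z":0,"twist":0},{"x":-1.35,"y":-0.15,"z":2,"twist":0},{"x":0,"y":0,"z":3,"twist":0},{"x":0,"y":0,"z":3,"twist":0},{"x":0,"y":0,"z":2,"twist":0},{"x":0,"y":0,"z":0,"twist":0},{"x":0,"y":0,"z":0,"twist":0},{"x":0,"y":0,"z":0,"twist":0}]' 1
python3 -c "
from h import *
go([0.4472,0.190,0.081])"
```

```text
t 9.2667 pos [0.4601 0.2138 0.2166] F [-0.46 -0.04  0.57] op 0.0871 q [-1.    0.22  0.57  1.96 -0.13  1.01 -0.77]
yaw y -22.68519350728524 tilt [-8.0e-04 -1.4e-03 -1.0e+00] cm: [-2.68 -0.27 13.57]
time_s: 9.93
eef_pos: [0.4478, 0.1913, 0.1183]
tcp_rot: [[0.385, 0.923, 0.002], [0.923, -0.385, 0.001], [0.001, 0.001, -1.0]]
force: [0.6, -0.2, 0.9]
opening: 0.0868
t 9.9333 pos [0.4478 0.1913 0.1183] F [ 0.62 -0.23  0.86] op 0.0868 q [-0.93  0.32  0.54  2.1  -0.23  0.77 -0.65]
yaw y -22.640276364949205 tilt [ 1.7e-03  9.0e-04 -1.0e+00] cm: [-0.15 -0.01  3.73]
```

```bash
python3 -m creep '[{"x":-0.1,"y":0,"z":2,"twist":0},{"x":0,"y":0,"z":1.2,"twist":0},{"x":0,"y":0,"z":0.5,"twist":0},{"x":0,"y":0,"z":0,"twist":0},{"x":0,"y":0,"z":0,"twist":0},{"x":0,"y":0,"z":0,"twist":0}]' 1
python3 -c "
from h import *
go([0.4472,0.190,0.081])"
python3 -m creep '[{"x":0,"y":0,"z":0,"twist":0},{"x":0,"y":0,"z":0,"twist":0},{"x":0,"y":0,"z":0,"twist":0},{"x":0,"y":0,"z":0,"twist":0},{"x":0,"y":0,"z":0,"twist":0},{"x":0,"y":0,"z":0,"twist":0},{"x":0,"y":0,"z":0,"twist":0},{"x":0,"y":0,"z":0,"twist":0},{"x":0,"y":0,"z":0,"twist":0},{"x":0,"y":0,"z":0,"twist":0},{"x":0,"y":0,"z":0,"twist":0},{"x":0,"y":0,"z":0,"twist":0},{"x":0,"y":0,"z":0,"twist":0},{"x":0,"y":0,"z":0,"twist":0}]' 0 40
```

```text
time_s: 10.43
eef_pos: [0.4474, 0.1916, 0.0812]
tcp_rot: [[0.383, 0.924, 0.002], [0.924, -0.383, 0.001], [0.002, 0.001, -1.0]]
force: [0.0, -0.5, 0.1]
opening: 0.0869
t 10.4333 pos [0.4474 0.1916 0.0812] F [ 0.01 -0.5   0.11] op 0.0869 q [-0.9   0.38  0.5   2.13 -0.29  0.69 -0.6 ]
yaw y -22.53754046899431 tilt [ 0.002   0.0014 -1.    ] cm: [-0.15  0.05  0.02]
time_s: 11.6
eef_pos: [0.4467, 0.1912, 0.0801]
tcp_rot: [[0.383, 0.924, 0.001], [0.924, -0.383, 0.0], [0.0, 0.0, -1.0]]
force: [1.6, -0.2, -0.1]
opening: 0.0275
```

```bash
python3 -m creep '[{"x":0,"y":0,"z":-0.5,"twist":0},{"x":0,"y":0,"z":-1.5,"twist":0},{"x":0,"y":0,"z":-3,"twist":0},{"x":0,"y":0,"z":-3,"twist":0},{"x":0,"y":0,"z":-3,"twist":0},{"x":0,"y":0,"z":-3,"twist":0},{"x":0,"y":0,"z":-1,"twist":0},{"x":0,"y":0,"z":0,"twist":0},{"x":0,"y":0,"z":0,"twist":0},{"x":0,"y":0,"z":0,"twist":0}]'
python3 - <<'E'
from h import *
go([0.5259,-0.1745,0.222])
from cell import capture
for n in ['wrist','scene']:
    c=capture(n);import pickle;pickle.dump(c,open(f'pics/l_{n}.pkl','wb'));cv2.imwrite(f'pics/l_{n}.png',c['color'][:,:,::-1])
E
```

```text
time_s: 12.43
eef_pos: [0.4447, 0.1907, 0.2279]
tcp_rot: [[0.383, 0.924, -0.004], [0.924, -0.383, -0.002], [-0.004, -0.003, -1.0]]
force: [0.1, 0.3, -3.6]
opening: 0.0269
t 12.4333 pos [0.4447 0.1907 0.2279] F [ 0.1   0.26 -3.63] op 0.0269 q [-1.01  0.16  0.59  1.99 -0.1   1.03 -0.77]
yaw y -22.50595882809572 tilt [-0.0039 -0.0023 -1.    ] cm: [-30.63  21.48   0.64]
```

View pics/l_wrist.png

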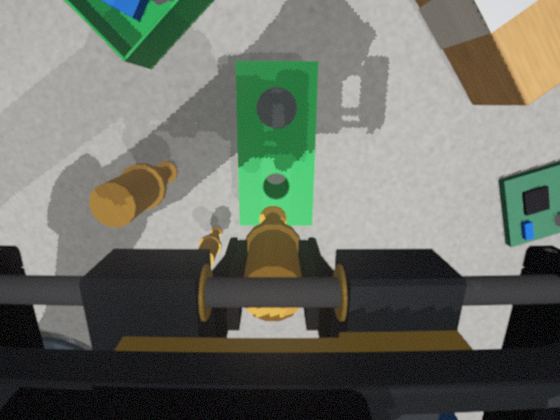

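View pics/l_scene.png

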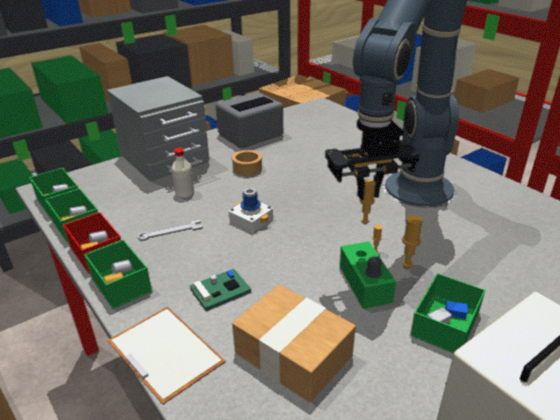

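The plug is held (wrist view: collar near (272,250), nose (272,215)) and its hole is empty at (276,186). The weight reads about 3 N. Next I'll fit the plug's axis in the hand.

```bash
cat > axis.py <<'E'
import pickle,sys
from h import *
from scipy.optimize import least_squares
def axis(f,tcp,R,lift=.0741):
    c=pickle.load(open(f,'rb'));W=cloud(c);col=c['color'].astype(int)
    m=(col[...,0]>col[...,2]*1.6)&~np.isnan(W[...,0])
    L=(W-tcp)@R
    m&=(np.hypot(L[...,0],L[...,1])<.03)&(L[...,2]>-.035)&(L[...,2]<.09)
    q=L[m];h=lift-q[:,2]   # height above tip
    r=np.full(len(h),np.nan)
    r[(h>38)|((h>.036)&(h<.057))]=.010
    r[(h>.0615)&(h<.0645)]=.017
    r[(h>.068)&(h<.107)]=.014
    ok=~np.isnan(r)
    for lo,hi in [(-.01,.007),(.007,.033),(.036,.057),(.0615,.0645),(.068,.107)]:
        k=(h>lo)&(h<hi);print(lo,k.sum(),q[k,:2].mean(0).round(4) if k.any() else '',q[k,1].min().round(4) if k.any() else '',q[k,1].max().round(4) if k.any() else '')
    q,h,r=q[ok],h[ok],r[ok]
    fn=lambda p:np.hypot(q[:,0]-p[0]-p[2]*(h-.06),q[:,1]-p[1]-p[3]*(h-.06))-r
    s=least_squares(fn,[0,0,0,0],loss='soft_l1',f_scale=.001)
    p=s.x;print('axis at h=.06 mm',(p[:2]*1000).round(2),'slope',p[2:].round(4),'rms',np.sqrt(np.mean(fn(p)**2)), 'tip mm',((p[:2]-.06*p[2:])*1000).round(2),len(q))
E
python3 - <<'E'
from axis import *
R=np.array(__import__('cell').bot.get_state()['tcp_rot']);p=np.array(__import__('cell').bot.get_state()['eef_pos'])
for n in ['wrist','scene']: print(n);axis(f'pics/l_{n}.pkl',p,R)
E
```

```text
wrist
-0.01 0   
0.007 272 [ 0.0034 -0.0006] -0.0104 0.0092
0.036 30 [ 0.0082 -0.0004] -0.0067 0.0061
0.0615 71 [ 0.0138 -0.0011] -0.015 0.0137
0.068 1643 [ 0.0102 -0.0006] -0.0145 0.0131
axis at h=.06 mm [-1.41 -0.6 ] slope [-0.0006 -0.0012] rms 0.00026050095407740447 tip mm [-1.37 -0.53] 1744
scene
-0.01 6 [-0.0004 -0.0002] -0.0097 0.0061
0.007 43 [0.0016 0.003 ] -0.0061 0.0089
0.036 47 [0.005  0.0046] -0.0037 0.0114
0.0615 18 [0.0104 0.007 ] -0.0102 0.0174
0.068 181 [0.0079 0.0031] -0.0141 0.0249
axis at h=.06 mm [-2.91  0.76] slope [-0.0014  0.0066] rms 0.002225895020705936 tip mm [-2.83  0.36] 246
```

```bash
python3 -m creep '[{"x":-3,"y":2.1,"z":0,"twist":0},{"x":-3,"y":2.1,"z":0,"twist":0},{"x":-3,"y":2.1,"z":0,"twist":0},{"x":-3,"y":2.1,"z":0,"twist":0},{"x":-3,"y":2.1,"z":0,"twist":0},{"x":-3,"y":2.1,"z":0,"twist":0},{"x":-3,"y":2.1,"z":0,"twist":0},{"x":-3,"y":2.1,"z":0,"twist":0},{"x":-3,"y":2.1,"z":0,"twist":0},{"x":-3,"y":2.1,"z":0,"twist":0},{"x":0,"y":0,"z":0,"twist":0},{"x":0,"y":0,"z":0,"twist":0},{"x":0,"y":0,"z":0,"twist":0},{"x":0,"y":0,"z":0,"twist":0}]'
python3 look.py w6 .526 -.1745 .035,.045 .05,.065 .096,.103
python3 - <<'E'
from axis import *
go([.5266,-.17355,.19])
s=__import__('cell').bot.get_state()
axis('pics/w6.pkl',np.array(s['eef_pos']),np.array(s['tcp_rot']))
E
```

```text
time_s: 13.7
eef_pos: [0.5252, -0.1646, 0.229]
tcp_rot: [[0.381, 0.925, -0.002], [0.925, -0.381, 0.001], [0.0, -0.002, -1.0]]
force: [0.2, 0.9, -3.5]
opening: 0.0268
0.035 3781 0.040371703111859 ((525.5828247070312, -174.6038818359375), (92.12356567382812, 107.07939910888672), 14.033185005187988) ((525.688720703125, -174.2256317138672), 60.22251510620117)
0.05 1038 0.058699605375036185 ((527.55859375, -170.1740264892578), (49.494327545166016, 59.67486572265625), 69.34222412109375) ((525.7224731445312, -174.68751525878906), 29.98020362854004)
0.096 440 0.1000903611990415 ((527.6967163085938, -170.31793212890625), (29.952259063720703, 36.54856872558594), 52.2597541809082) ((526.3226318359375, -173.03012084960938), 18.85411834716797)
t 13.75 pos [ 0.5253 -0.1644  0.2292] F [-0.12  0.51 -3.66] op 0.0271 q [-0.39  0.32  0.78  1.86 -0.25  1.07  0.1 ]
yaw y -22.370492228676902 tilt [-0.0015  0.0011 -1.    ] cm: [-0.79  0.47  3.92]
-0.01 0   
0.007 257 [ 0.0035 -0.0002] -0.0095 0.0087
0.036 29 [0.0081 0.0001] -0.0058 0.0063
0.0615 64 [ 0.0142 -0.    ] -0.0148 0.0116
0.068 1640 [ 0.0102 -0.0003] -0.014 0.0214
axis at h=.06 mm [-1.44 -0.32] slope [ 0.0004 -0.0031] rms 0.0003852190152374283 tip mm [-1.47 -0.13] 1733
```

View pics/w6.png

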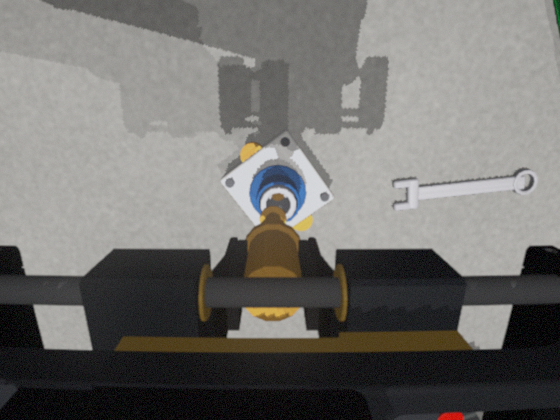

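```bash
python3 -m creep '[{"x":-0.4,"y":0.24,"z":0,"twist":0},{"x":-0.4,"y":0.24,"z":1.5,"twist":0},{"x":0,"y":0,"z":1.5,"twist":0},{"x":0,"y":0,"z":1,"twist":0},{"x":0,"y":0,"z":0,"twist":0},{"x":0,"y":0,"z":0,"twist":0},{"x":0,"y":0,"z":0,"twist":0},{"x":0,"y":0,"z":0,"twist":0}]'
python3 look.py w7 .526 -.1745 .05,.065
python3 -c "
from h import *
go([.5266,-.1735,.178])"
```

```text
time_s: 14.42
eef_pos: [0.5275, -0.1757, 0.1909]
tcp_rot: [[0.383, 0.924, 0.002], [0.924, -0.383, -0.0], [0.0, 0.002, -1.0]]
force: [0.5, 0.3, -2.9]
opening: 0.0274
0.05 1289 0.058653738812059375 ((528.1851806640625, -169.249267578125), (47.99229431152344, 58.57069396972656), 67.39948272705078) ((525.6697998046875, -174.57687377929688), 29.88275146484375)
t 14.4667 pos [ 0.5274 -0.1756  0.1908] F [ 0.15  0.65 -4.5 ] op 0.027 q [-0.35  0.37  0.76  1.89 -0.3   1.    0.16]
yaw y -22.506287574388896 tilt [ 1.6e-03 -1.0e-04 -1.0e+00] cm: [ 0.17 -0.16  1.28]
```

Run:
```python
import cv2
a=cv2.imread('pics/w7.png')[130:330,170:400];cv2.imwrite('pics/w7c.png',cv2.resize(a,None,fx=3,fy=3,interpolation=cv2.INTER_CUBIC))
from cell import capture
c=capture('scene');cv2.imwrite('pics/s7c.png',cv2.resize(c['color'][140:250,190:320,::-1],None,fx=5,fy=5,interpolation=cv2.INTER_CUBIC))
```

```text
(no output)
```

View pics/w7c.png

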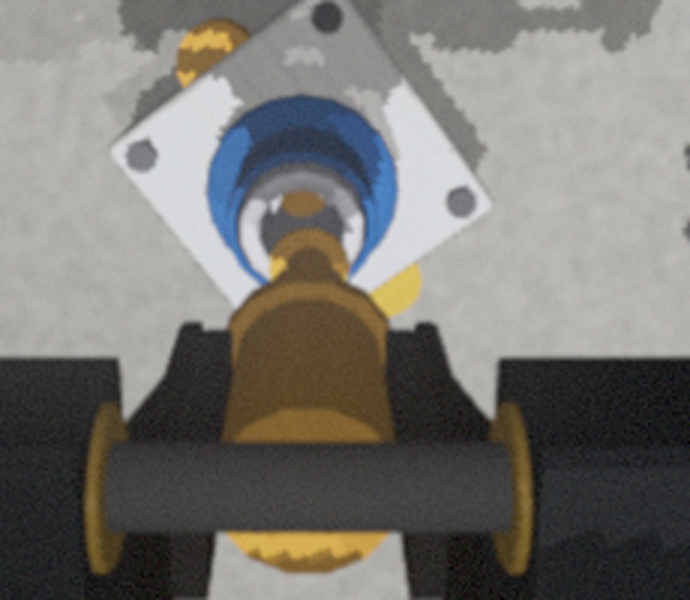

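View pics/s7c.png

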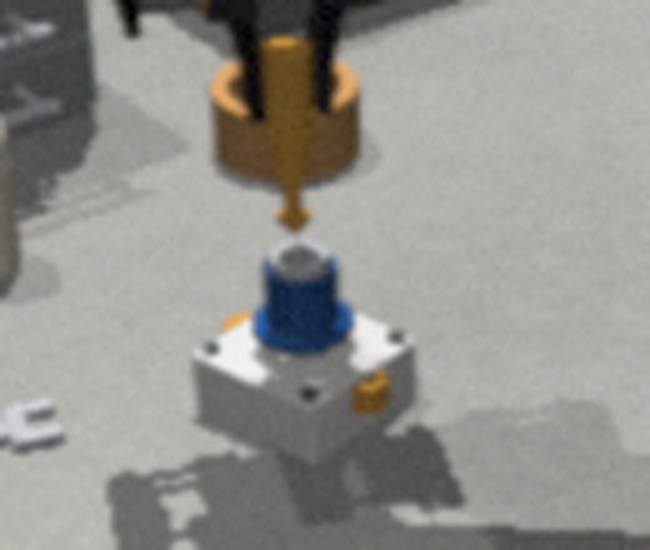

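Aligned: in the enlarged crops the nose tip sits over the steel mouth (wrist crop 302,205; scene crop 295,220 over 300,255). I'll make a small correction and come down to the mouth.

```bash
python3 -m creep '[{"x":0.15,"y":-0.15,"z":0,"twist":0},{"x":0,"y":0,"z":0.7,"twist":0},{"x":0,"y":0,"z":0.5,"twist":0},{"x":0,"y":0,"z":0,"twist":0},{"x":0,"y":0,"z":0,"twist":0},{"x":0,"y":0,"z":0,"twist":0}]'
python3 -c "
from h import *
go([.5266,-.1735,.178])"
```

```text
time_s: 15.02
eef_pos: [0.526, -0.1737, 0.1779]
tcp_rot: [[0.383, 0.924, -0.0], [0.924, -0.383, -0.0], [-0.0, -0.0, -1.0]]
force: [-0.4, -0.6, -3.6]
opening: 0.0271
t 15.0167 pos [ 0.526  -0.1737  0.1779] F [-0.44 -0.65 -3.56] op 0.0271 q [-0.34  0.38  0.76  1.91 -0.32  0.97  0.16]
yaw y -22.5338570028103 tilt [-2.e-04 -1.e-04 -1.e+00] cm: [ 0.04  0.05 -0.01]
```

```bash
python3 -m creep '[{"x":0.02,"y":0.03,"z":0.2,"twist":0},{"x":0,"y":0,"z":0.2,"twist":0},{"x":0,"y":0,"z":0.2,"twist":0},{"x":0,"y":0,"z":0,"twist":0}]'
python3 -m creep '[{"x":0,"y":0,"z":0.15,"twist":0},{"x":0,"y":0,"z":0.15,"twist":0},{"x":0,"y":0,"z":0,"twist":0}]'
```

```text
time_s: 15.35
eef_pos: [0.5261, -0.1734, 0.1715]
tcp_rot: [[0.383, 0.924, -0.001], [0.924, -0.383, 0.0], [-0.0, -0.001, -1.0]]
force: [-0.5, 0.0, -4.1]
opening: 0.027
time_s: 15.6
eef_pos: [0.5262, -0.1735, 0.1687]
tcp_rot: [[0.383, 0.924, -0.0], [0.924, -0.383, 0.0], [-0.0, -0.001, -1.0]]
force: [-0.4, 0.8, -3.2]
opening: 0.0272
```

Tip about 5 mm into the mouth with no contact. Continuing.

```bash
python3 -m creep '[{"x":0,"y":0,"z":0.15,"twist":0},{"x":0,"y":0,"z":0.15,"twist":0},{"x":0,"y":0,"z":0,"twist":0}]'
python3 -m creep '[{"x":0,"y":0,"z":0.15,"twist":0},{"x":0,"y":0,"z":0.15,"twist":0},{"x":0,"y":0,"z":0,"twist":0}]'
python3 -m creep '[{"x":0,"y":0,"z":0.15,"twist":0},{"x":0,"y":0,"z":0.15,"twist":0},{"x":0,"y":0,"z":0,"twist":0}]'
```

```text
time_s: 15.85
eef_pos: [0.5262, -0.1735, 0.1657]
tcp_rot: [[0.383, 0.924, -0.001], [0.924, -0.383, 0.0], [-0.0, -0.001, -1.0]]
force: [0.6, -0.4, -3.5]
opening: 0.0271
time_s: 16.1
eef_pos: [0.5262, -0.1734, 0.1627]
tcp_rot: [[0.383, 0.924, -0.001], [0.924, -0.383, 0.0], [0.0, -0.001, -1.0]]
force: [-0.4, 0.9, -2.8]
opening: 0.0268
time_s: 16.35
eef_pos: [0.5262, -0.1735, 0.1597]
tcp_rot: [[0.383, 0.924, -0.001], [0.924, -0.383, 0.0], [-0.0, -0.001, -1.0]]
force: [-0.5, 0.3, -4.1]
opening: 0.0272
```

```bash
for i in 1; do :; done; python3 -m creep '[{"x":0,"y":0,"z":0.15,"twist":0},{"x":0,"y":0,"z":0.15,"twist":0},{"x":0,"y":0,"z":0,"twist":0}]'
python3 -m creep '[{"x":0,"y":0,"z":0.15,"twist":0},{"x":0,"y":0,"z":0.15,"twist":0},{"x":0,"y":0,"z":0,"twist":0}]'
python3 -m creep '[{"x":0,"y":0,"z":0.15,"twist":0},{"x":0,"y":0,"z":0.15,"twist":0},{"x":0,"y":0,"z":0,"twist":0}]'
python3 -m creep '[{"x":0,"y":0,"z":0.15,"twist":0},{"x":0,"y":0,"z":0.15,"twist":0},{"x":0,"y":0,"z":0,"twist":0}]'
```

```text
time_s: 16.6
eef_pos: [0.5262, -0.1734, 0.1567]
tcp_rot: [[0.383, 0.924, -0.001], [0.924, -0.383, 0.0], [0.0, -0.001, -1.0]]
force: [0.6, -0.1, -3.1]
opening: 0.0269
time_s: 16.85
eef_pos: [0.5262, -0.1734, 0.1537]
tcp_rot: [[0.383, 0.924, -0.001], [0.924, -0.383, 0.0], [-0.0, -0.001, -1.0]]
force: [0.5, 0.4, -3.2]
opening: 0.027
time_s: 17.1
eef_pos: [0.5264, -0.1736, 0.1509]
tcp_rot: [[0.383, 0.924, -0.0], [0.924, -0.383, 0.0], [0.0, -0.0, -1.0]]
force: [-0.4, 0.1, -2.2]
opening: 0.027
time_s: 17.35
eef_pos: [0.5265, -0.1736, 0.1479]
tcp_rot: [[0.383, 0.924, 0.0], [0.924, -0.383, -0.0], [0.0, 0.0, -1.0]]
force: [-0.2, 0.3, -3.3]
opening: 0.027
```

```bash
python3 -m creep '[{"x":0,"y":0,"z":0.1,"twist":0},{"x":0,"y":0,"z":0.1,"twist":0},{"x":0,"y":0,"z":0,"twist":0}]'|grep -E "eef|force"
python3 -m creep '[{"x":0,"y":0,"z":0.1,"twist":0},{"x":0,"y":0,"z":0.1,"twist":0},{"x":0,"y":0,"z":0,"twist":0}]'|grep -E "eef|force"
python3 -m creep '[{"x":0,"y":0,"z":0.1,"twist":0},{"x":0,"y":0,"z":0,"twist":0}]'|grep -E "eef|force"
```

```text
eef_pos: [0.5262, -0.1734, 0.1456]
force: [0.8, -0.2, -3.4]
eef_pos: [0.5262, -0.1735, 0.1437]
force: [0.3, -0.4, -4.9]
eef_pos: [0.5263, -0.1735, 0.1428]
force: [-0.1, 0.4, -3.7]
```

```bash
python3 -m creep '[{"x":0,"y":0,"z":0.1,"twist":0},{"x":0,"y":0,"z":0.1,"twist":0},{"x":0,"y":0,"z":0,"twist":0}]'|grep -E "eef|force"
python3 -m creep '[{"x":0,"y":0,"z":0.1,"twist":0},{"x":0,"y":0,"z":0.1,"twist":0},{"x":0,"y":0,"z":0,"twist":0}]'|grep -E "eef|force"
```

```text
eef_pos: [0.5263, -0.1735, 0.1408]
force: [0.7, 0.4, -3.1]
eef_pos: [0.5262, -0.1734, 0.1387]
force: [0.2, -0.0, -2.8]
```

```bash
python3 -m creep '[{"x":0,"y":0,"z":0.1,"twist":0},{"x":0,"y":0,"z":0.1,"twist":0},{"x":0,"y":0,"z":0,"twist":0}]'|grep -E "eef|force"
```

```text
eef_pos: [0.5262, -0.1735, 0.1368]
force: [-0.1, -0.2, -3.4]
```

Tip at about 62.7 mm, still free. On in 1–2 mm steps.

```bash
python3 -m creep '[{"x":0,"y":0,"z":0.1,"twist":0},{"x":0,"y":0,"z":0.1,"twist":0},{"x":0,"y":0,"z":0,"twist":0}]'|grep -E "eef|force"
```

```text
eef_pos: [0.5263, -0.1735, 0.1348]
force: [0.4, 0.5, -2.7]
```

```bash
python3 -m creep '[{"x":0,"y":0,"z":0.1,"twist":0},{"x":0,"y":0,"z":0.1,"twist":0},{"x":0,"y":0,"z":0,"twist":0}]'|grep -E "eef|force"
```

```text
eef_pos: [0.5262, -0.1735, 0.1328]
force: [0.8, -0.3, -3.4]
```

```bash
python3 -m creep '[{"x":0,"y":0,"z":0.1,"twist":0},{"x":0,"y":0,"z":0.1,"twist":0},{"x":0,"y":0,"z":0,"twist":0}]'|grep -E "eef|force"
```

```text
eef_pos: [0.5264, -0.1735, 0.1309]
force: [0.8, -0.3, -3.2]
```

```bash
python3 -m creep '[{"x":0,"y":0,"z":0.1,"twist":0},{"x":0,"y":0,"z":0.05,"twist":0},{"x":0,"y":0,"z":0,"twist":0}]'|grep -E "eef|force"
```

```text
eef_pos: [0.5266, -0.1737, 0.1299]
force: [-0.8, 0.6, 1.3]
```

```bash
python3 -m creep '[{"x":0,"y":0,"z":0.1,"twist":0},{"x":0,"y":0,"z":0,"twist":0}]'|grep -E "eef|force|opening"
```

```text
eef_pos: [0.5266, -0.1737, 0.1289]
force: [-1.2, 0.3, 3.0]
opening: 0.027
```

```bash
python3 -m creep '[{"x":0,"y":0,"z":0.1,"twist":0},{"x":0,"y":0,"z":0,"twist":0}]'|grep -E "eef|force|opening"
```

```text
eef_pos: [0.5266, -0.1737, 0.1278]
force: [-0.2, 0.7, 3.7]
opening: 0.0273
```

```bash
python3 -m creep '[{"x":0,"y":0,"z":0.05,"twist":0},{"x":0,"y":0,"z":0,"twist":0}]'|grep -E "eef|force|opening"
```

```text
eef_pos: [0.5267, -0.1737, 0.1273]
force: [-1.4, -0.0, 6.0]
opening: 0.0271
```

```bash
python3 -m creep '[{"x":0,"y":0,"z":0.05,"twist":0},{"x":0,"y":0,"z":0,"twist":0}]'|grep -E "eef|force|opening"
```

```text
eef_pos: [0.5267, -0.1737, 0.1269]
force: [-2.1, 0.7, 5.5]
opening: 0.0271
```

```bash
python3 -m creep '[{"x":0,"y":0,"z":0.05,"twist":0},{"x":0,"y":0,"z":0,"twist":0}]'|grep -E "eef|force|opening"
```

```text
eef_pos: [0.5267, -0.1738, 0.1264]
force: [-2.2, 0.2, 6.3]
opening: 0.027
```

```bash
python3 -m creep '[{"x":0,"y":0,"z":0.05,"twist":0},{"x":0,"y":0,"z":0,"twist":0}]'|grep -E "eef|force|opening"
python3 - <<'E'
from cell import capture
import cv2
c=capture('scene');cv2.imwrite('pics/s8c.png',cv2.resize(c['color'][140:250,190:320,::-1],None,fx=5,fy=5,interpolation=cv2.INTER_CUBIC))
E
python3 look.py w8 .526 -.1745 .052,.063 .063,.073
```

```text
eef_pos: [0.5267, -0.1737, 0.126]
force: [-1.7, 0.4, 6.2]
opening: 0.0272
0.052 0
0.063 1819 0.06835313425995776 ((529.50439453125, -166.299560546875), (41.62195587158203, 59.84843063354492), 65.63422393798828) ((525.8380126953125, -174.3672332763672), 29.958345413208008)
```

View pics/s8c.png

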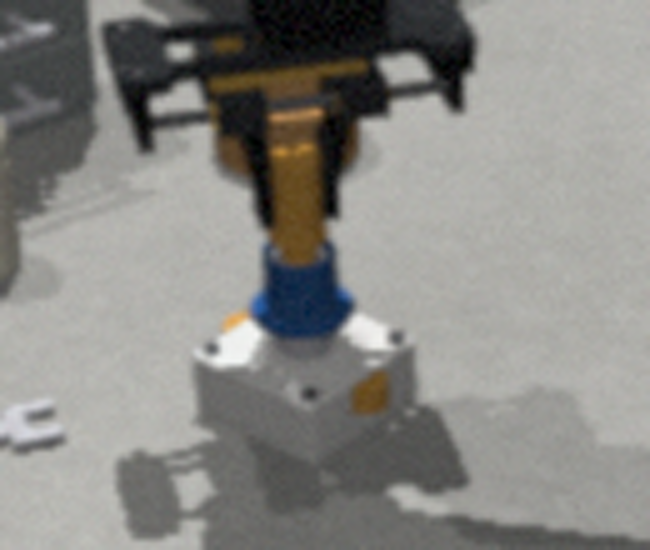

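The sleeve has sprung forward: its flange is back at 68.4 mm, and in the scene crop it sits at (300,315) around the plug. Releasing.

```bash
python3 -m creep '[{"x":0,"y":0,"z":0,"twist":0},{"x":0,"y":0,"z":0,"twist":0},{"x":0,"y":0,"z":0,"twist":0}]'|grep -E "eef|force|opening"
python3 -m creep '[{"x":0,"y":0,"z":0,"twist":0},{"x":0,"y":0,"z":0,"twist":0},{"x":0,"y":0,"z":0,"twist":0},{"x":0,"y":0,"z":0,"twist":0},{"x":0,"y":0,"z":0,"twist":0},{"x":0,"y":0,"z":0,"twist":0},{"x":0,"y":0,"z":0,"twist":0},{"x":0,"y":0,"z":0,"twist":0},{"x":0,"y":0,"z":0,"twist":0},{"x":0,"y":0,"z":0,"twist":0}]' 1
python3 -m creep '[{"x":0,"y":0,"z":-1,"twist":0},{"x":0,"y":0,"z":-2,"twist":0},{"x":0,"y":0,"z":-3,"twist":0},{"x":0,"y":0,"z":-3,"twist":0},{"x":0,"y":0,"z":-3,"twist":0},{"x":3,"y":0,"z":0,"twist":0},{"x":0,"y":0,"z":0,"twist":0},{"x":0,"y":0,"z":0,"twist":0},{"x":0,"y":0,"z":0,"twist":0}]' 1
python3 look.py w9 .526 -.1745 .052,.063 .063,.073 .15,.175
python3 - <<'E'
from cell import capture
import cv2
c=capture('scene');cv2.imwrite('pics/s9.png',c['color'][:,:,::-1])
E
```

```text
eef_pos: [0.5267, -0.1737, 0.1261]
force: [-1.1, -0.5, 6.7]
opening: 0.0273
time_s: 21.95
eef_pos: [0.5264, -0.1736, 0.1255]
tcp_rot: [[0.383, 0.924, 0.0], [0.924, -0.383, 0.0], [0.0, 0.0, -1.0]]
force: [-0.8, 0.7, -0.7]
opening: 0.0835
time_s: 22.7
eef_pos: [0.5374, -0.1458, 0.2454]
tcp_rot: [[0.383, 0.924, -0.001], [0.924, -0.383, -0.0], [-0.0, -0.001, -1.0]]
force: [-0.7, 0.3, -0.6]
opening: 0.0869
0.052 0
0.063 818 0.06837004722887915 ((527.8853149414062, -169.0806884765625), (47.94261932373047, 58.7244873046875), 67.81468963623047) ((525.6940307617188, -174.5667724609375), 29.89258575439453)
0.15 1097 0.1665974143172582 ((526.4737548828125, -174.23046875), (27.771963119506836, 27.341459274291992), 54.2358512878418) ((526.4544067382812, -174.2214813232422), 14.153225898742676)
```

View pics/w9.png

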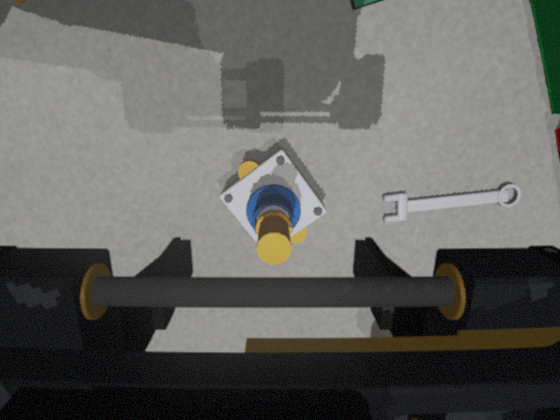

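View pics/s9.png

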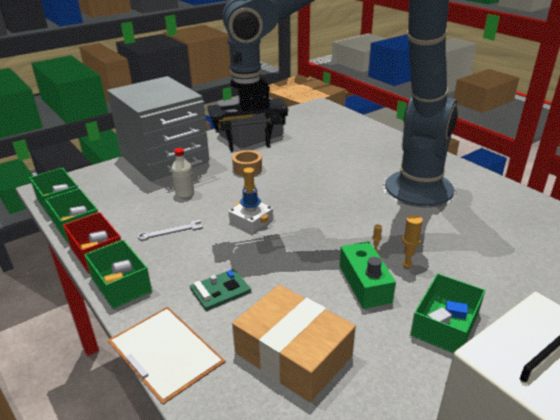

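The plug stands upright in the coupler with the sleeve forward (wrist view 275,230; scene 249,190). Its top is at 166.6 mm, so the tip is at about 56.6 mm, and it is centred to within 1 mm. The gripper is clear and the other things look undisturbed.

```bash
python3 -c "
from cell import bot
print(bot.finish_job())"
```

```text
the job is handed in; nothing more can be done
None
```

The brass plug is locked in the coupler, and I handed the job in at about 23 s of the 70 s allowed. The hand-in reports no verdict.

- **Sleeve back:** I gripped the blue sleeve, pulled it back about 13 mm and let go. It stayed back by itself at about 9.6 mm, with its flange top going from 68.4 to 58.7 mm.
- **Plug in:** I took the middle-sized brass plug from the holder and lowered it into the mouth in small steps. It met the valve with its tip about 56 mm above the bench, roughly 6 mm below the nominal 62 mm. The push was about 10 N by the wrist readings, well under the 28 N limit. The sleeve sprang forward again, with its flange back at 68.4 mm.
- **Last check after release:** The tip is about 57 mm above the bench, under the 70 mm limit. The plug's top is within 1 mm of the coupler's axis, so the plug stands upright. The gripper is clear.
- **Other things:** The wide plug and the rest looked unmoved in the last picture, but I compared them by eye and did not measure them.

Two small things disagreed:
- The plug's position across the fingers came out about 0.5 mm different between two measurements. I split the difference, and it went in freely.
- The 3 N push past the jaws never showed in the force readings.

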